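# Line up the floating nut bar with a drift pin and fit the bolt

### The arm

A 6-joint arm with a two-finger parallel gripper is mounted at the origin on the work surface. World frame = base frame: x ahead of the robot, y to its left, z up, the work surface at z = 0. Lengths are in m, angles in rad, forces in N, time in s.
With the tool pointing down it reaches from about 0.375 to 0.75 m from the base axis. Payload 9 kg.
Tool frame: the origin (TCP) lies between the finger pads; the fingertips stand 17 mm ahead of it and the grasp point (between the pads) lies 2 mm behind it (ctrl.nose_length is the distance from the TCP to the fingertips, in m); z points along the fingers, x is the direction in which the jaws open and shut, and the axes are right-handed (so a half turn about z gives the same grasp; the last joint's range is limited). The gripper opens to 85 mm and grips with 20 to 120 N. Pads are 22 mm wide; open, the fingers measure 114 mm over their backs; the gripper's body (76 mm by 85 mm) begins 54 mm behind the grasp point. The pads swing forward as they close: fully open they stand 13 mm farther back than shut.
Start: joints at [1.06, 0.104, 0.097, 1.564, 0, 1.353], TCP at [0.173, 0.574, 0.248] pointing down, gripper open.
Joint ranges: [-2.99, 2.99], [-0.84, 1.86], [-1.1, 1.16], [-1.84, 2.11], [-1.51, 1.56], [-3.14, 3.14]. Speed limits (rad/s): [2.22, 2.22, 2.57, 3.14, 3.14, 3.14].

### API

Orientations are given as [roll, pitch, yaw] about the fixed x, y, z axes, in that order (R = Rz(yaw) Ry(pitch) Rx(roll)).
In Python, from bench import ctrl, read_camera, regions_of gives the robot as it stands. The module is installed in compiled form; this text tells all that it offers.
- The arm moves only by the tool arm_command, never from a script. Its argument "increments" is a list of rows, each a list of 7 numbers: the shift along the tool's x, y, z in m, then the turn, a rotation vector about the tool's x, y, z in degrees, then the gripper command: -1 is shut, 1 is fully open, values between are in proportion. A call has 1 to 10 rows; each row is the pose to reach, as a shift and turn from the pose commanded when the call began, along the tool's axes at that moment; what a row does not reach only later rows make up. A row lasts 1/12 s, in which the tool goes at most 41.7 mm and 7.16 degrees, less where a joint would pass 70% of its speed; a pose out of reach is approached as far as the arm can. A call with a gripper value outside its range is refused whole. The fingers move at their own pace and stop on an object; the grip force is fixed at half the most. Time passes only in rows, so rows that repeat a pose let the fingers close. It gives the time, the measured TCP pose, the force and the opening at its end, in the units of the state.
- ctrl.sense(): the state, without advancing time (a new reading comes with each control period).
- read_camera(name): name is "scene" or "side" or "wrist"; returns a dict with "img" (480x640x3 uint8, blue, green, red), "camera_matrix" (3x3 intrinsics, pixels), "k1" (the pictures are not rectified: a ray, as slopes to the right and down, at radius r is drawn at 1 + k1 r^2 times it, then the intrinsics apply), "R" (3x3) and "t" (3): a world point X has camera coordinates R X + t. Camera axes: x right, y down, z forward; pixel columns grow to the right and rows downward; lengths in m; the calibration is good to about 2 mm. A picture is of the moment at which its call begins. There is no depth.
- ctrl.sign_off(): hands the job in, once; it reports no verdict.
Trained networks look in a picture, given as the dict that the camera call returned (one of the last four; its "shot" number tells which), for a name from the list of things; names that differ only in an ending like _2 or _b are one class to them, and where a whole thing is asked for, a point or a joint stands for the part that bears it (a point fixed in the world has none). Each returns a list of dicts, best first, with "conf" (0 to 1); they miss things now and then, are a little off and sometimes report something else, mostly with a low value. They report only what shows in the picture. A call takes as long as a camera call. They do not tell look-alikes from the thing itself.
- regions_of(label, picture): "pixels" (480x640 bool, what is visible of it) and "rect" ([left, top, width, height] in pixels, round what is visible of it).
The state is a dict: "time_s": time; "qpos": joint angles; "qvel": joint speeds; "joint_torque": joint torques, N m; "eef_pos": TCP position; "eef_rot": TCP orientation; "ft_force": force on the tool from outside, world axes, zero at the start; "wrist_torque": the same for the moment, N m; "finger_gap": finger opening in m.
Only numpy, scipy, OpenCV 4.12 (cv2) and the standard library are available. Lean on these libraries where they do the work, as an engineer would, in place of code of your own. Each camera call takes 0.05 s, during which the arm holds its last target.

### The job

The nut bar inside the instrument case has slipped out of line under the cover. Take the drift pin from its holder, feel gently through the large cover hole for the bar's hole, draw the bar into line and push the drift fully home with its flange flush on the cover; never force it. Then put the bolt fully home in the small cover hole, leave both standing there, and do not disturb the solder spool, flux bottle and screwdriver.

Things in the scene. Friction and masses are not known exactly. Their poses are not given: they have to be found in the camera images.
- case: Fixed ribbed aluminium case, 110 x 190 x 60 mm (x, y, z); origin at the centre of its underside, long side along its y. Cover 6 mm thick, top at z = 60 mm, with a 22 mm hole at y = +60 and an 11.5 mm hole at y = -60 mm (x = 0). A steel nut bar floats 2 mm under the cover: it slides in the case's x and y (about 3.5 N per axis), does not turn and stays where left. Below it the case is empty.
- drift_hole (a point): Centre of the large (22 mm) cover hole, on the cover's top; axes as the case. The nut bar, top 8 mm below this point and 10 mm thick, has a sharp-edged 11 mm hole here, at the start 4 to 8 mm off-centre in an unknown direction. This is not measured: feel for it with the drift's tip, or look down the hole. With the tip in it, the bar can be dragged sideways.
- bolt_hole (a point): Centre of the small (11.5 mm) cover hole, on the cover's top; axes as the case. The bar has an 11.5 mm hole here, off by the same amount as the other; when the drift is home both are in line.
- drift_grip (a point): Drift pin (220 g, the taller upright part): centre of its square grip, 24 x 24 x 60 mm tall, flats square to its x, y. Flange underside 33 mm below this point, 33 mm across, 3 mm thick. Shank below it, from the tip up: 7 mm nose for 12 mm (end flat, 6 mm), taper to 10 mm at 16, 10 mm (fits the bar) to 26.5, cone to 20.8 mm at 30.5, collar 20.8 mm (fits the cover) to 34.
- drift_tip (a point): Centre of the drift's lower end, 67 mm below drift_grip.
- drift_flange (a point): Centre of the underside of the drift's flange, 34 mm above its tip; it rests on the cover's top when home.
- bolt_grip (a point): Bolt (steel, 160 g, the shorter upright part): centre of its square head, 24 x 24 mm and 42 mm tall, flats square to its x and y. Below it a flange 29 mm across, 3 mm thick, underside 24 mm below this point, then a plain 8.8 mm shank, 24 mm long, chamfered at its end. It is pushed in, not turned.
- bolt_flange (a point): Centre of the underside of the bolt's flange, 24 mm above its tip.
- drift_holder: Fixed black block, 66 x 66 x 45 mm, origin at the centre of its underside; the drift stands in its 22.5 mm hole, flange on the block's top.
- bolt_holder: Fixed black block, 66 x 66 x 45 mm, origin at the centre of its underside; the bolt stands in its 10.5 mm hole, flange on the block's top.
- spool: Bystander: solder spool, 52 mm across, 46 mm tall; origin under its centre.
- flux: Bystander: white dropper bottle, 42 mm across, 98 mm tall; origin under its centre.
- driver: Bystander: screwdriver lying on the bench, about 180 mm long.
There are look-alikes about, which are no part of the job. What is shaped like the part that bears bolt_grip but yellow is not meant.

How it is judged:
On the way, in this order (a step that is already met when the one before it is completed fails the run):
1. the drift is fully home in the large hole (horizontal distance between drift_flange and drift_hole below 0.003 m and z of drift_flange in the frame of drift_hole below 0.002 m and angle between the z axis of drift_grip and the z axis of case, either way round below 0.1 rad), for 0.2 s.
2. the bolt is fully home in the small hole (horizontal distance between bolt_flange and bolt_hole below 0.003 m and z of bolt_flange in the frame of bolt_hole below 0.002 m and angle between the z axis of bolt_grip and the z axis of case, either way round below 0.1 rad), for 0.2 s.
At the end, for the whole second after the job is handed in: Drift upright in the large hole and bolt upright in the small hole, each with its flange within 2 mm of the cover's top, within 3 mm of the hole's centre and within 0.1 rad of upright, both released (all of step 1 and all of step 2); the robot touches nothing.
It fails at once if the drift is forced: more than 30 N between drift and case (cover or bar) (contact force between drift and case above 30 N).
It fails at once if the bolt is forced: more than 30 N between bolt and case (contact force between bolt and case above 30 N).
It fails at once if a bystander is moved by more than 30 mm or tipped over (distance of any of spool, flux, driver from where it was at the start of the episode above 0.03 m or angle between any of flux, spool's own z axis and vertical above 0.5 rad).
It also fails if it takes over 72 s, if anything falls off the work surface, if the arm or the gripper's body presses on something with over 40 N, if the wrist force passes 120 N, or if a joint passes its speed limit or range.

## Working session

There is one attempt and no reset: what is moved stays moved. The work goes in short steps, Python scripts to look and compute and a tool call to move; the robot and the scene stay as the last step left them, time stands still between calls to the robot, and variables do not carry over. Pictures are saved under pics/ and viewed, and the job is handed in when it is done.

Besides the shell and the picture viewer there is one more tool, called after "Call:" by a JSON object that holds its "op" and its "data". arm_command: Moves the arm, as the interface text tells. Its arguments: {"type":"object","properties":{"increments":{"type":"array","items":{"type":"array","items":{"type":"number"}}}},"required":["increments"]}

```bash
mkdir -p pics; ls
cat > h.py <<'E'
import numpy as np, cv2
from bench import ctrl, read_camera, regions_of
def save(p,n): cv2.imwrite('pics/'+n+'.png',p['img'])
def ray(p,u,v):
    K=p['camera_matrix'];x=(u-K[0,2])/K[0,0];y=(v-K[1,2])/K[1,1]
    xd,yd=x,y
    for _ in range(20):
        s=1+p['k1']*(x*x+y*y);x,y=xd/s,yd/s
    d=p['R'].T@np.array([x,y,1.]);o=-p['R'].T@p['t'];return o,d
def atz(p,u,v,z):
    o,d=ray(p,u,v);return o+d*(z-o[2])/d[2]
def proj(p,X):
    c=p['R']@np.asarray(X,float)+p['t'];x,y=c[0]/c[2],c[1]/c[2];s=1+p['k1']*(x*x+y*y)
    K=p['camera_matrix'];return np.array([K[0,0]*x*s+K[0,2],K[1,1]*y*s+K[1,2]])
E
python3 - <<'E'
from h import *
print(ctrl.sense())
for n in ['scene','side','wrist']:
    p=read_camera(n);save(p,n+'0');print(n,-p['R'].T@p['t'],p['k1'],p['camera_matrix'][0,0])
    for l in ['case','drift_grip','bolt_grip','drift_holder','bolt_holder','spool','flux','driver']:
        for r in regions_of(l,p): 
            ys,xs=np.where(r['pixels']);print(l,round(r['conf'],2),r['rect'],xs.mean().round(1),ys.mean().round(1))
E
```

```text
pics
{'time_s': 0.0, 'qpos': array([ 1.06028903e+00,  1.04687393e-01,  9.64536119e-02,  1.56388836e+00,
       -2.13136048e-05,  1.35311314e+00]), 'qvel': array([-0.00130762,  0.00057273,  0.00144527,  0.00047655,  0.00095068,
        0.00113952]), 'joint_torque': array([ 3.66858003e-04, -5.56938279e+01,  5.03642142e+01,  1.71681214e-02,
       -3.92459724e-04, -2.53695339e-05]), 'eef_pos': array([0.17302526, 0.57418428, 0.24752066]), 'eef_rot': array([-3.14132713e+00,  1.29912493e-03,  1.27797241e+00]), 'ft_force': array([ 1.14187696, -0.16652228, -0.54434043]), 'wrist_torque': array([-0.00378553, -0.02496148, -0.01525753]), 'finger_gap': 0.08526875282471828}
scene [0.88508567 0.35317763 0.89461235] -0.0114696388171444 433.0532005056657
case 0.73 [285.0, 212.6, 99.9, 81.8] 331.7 255.5
case 0.43 [424.6, 311.4, 21.8, 28.2] 434.5 326.1
drift_grip 0.92 [422.3, 310.5, 24.8, 27.2] 434.4 325.9
bolt_grip 0.77 [265.3, 120.0, 8.9, 24.7] 270.2 133.2
bolt_grip 0.55 [241.6, 151.1, 13.6, 22.3] 247.8 162.5
drift_holder 0.85 [402.4, 312.6, 56.9, 46.4] 426.6 336.3
bolt_holder 0.69 [254.8, 131.4, 34.
[... 414 characters left out ...]
6 [193.6, 162.9, 22.2, 32.6] 204.8 178.8
bolt_grip 0.96 [385.9, 317.9, 23.6, 40.8] 396.3 335.1
bolt_grip 0.89 [349.7, 338.0, 27.4, 40.5] 361.8 359.3
drift_holder 0.73 [186.5, 185.0, 41.6, 33.6] 207.2 201.4
drift_holder 0.41 [327.0, 355.3, 66.0, 61.2] 360.1 386.8
bolt_holder 0.64 [328.8, 355.9, 62.0, 62.6] 360.2 386.7
spool 0.92 [337.9, 198.6, 22.5, 32.8] 346.2 215.1
spool 0.4 [328.0, 356.2, 66.8, 62.1] 360.0 386.7
flux 0.79 [270.5, 150.0, 22.9, 40.0] 281.3 175.1
driver 0.69 [421.2, 283.1, 98.8, 19.7] 486.5 293.2
driver 0.39 [228.4, 212.9, 114.0, 67.7] 283.4 245.0
driver 0.27 [347.4, 336.9, 26.5, 41.4] 361.7 359.4
wrist [0.10132793 0.5952964  0.37393257] 0.017369730233398023 358.3926650613756
```

View pics/scene0.png

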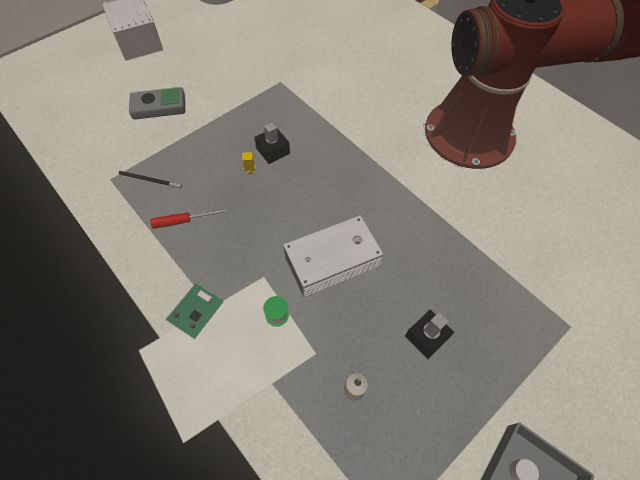

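View pics/side0.png

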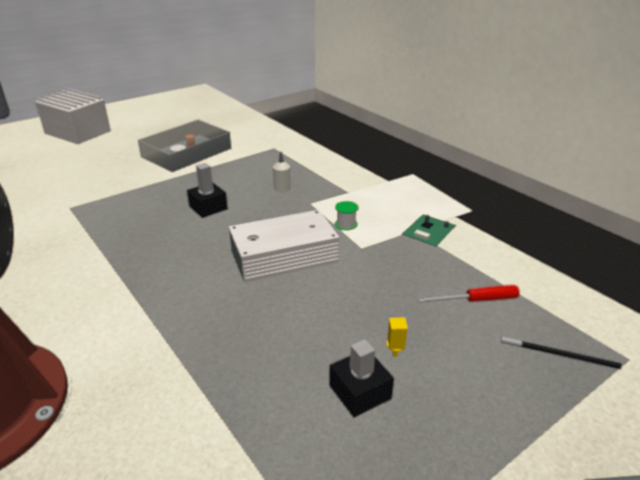

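View pics/wrist0.png

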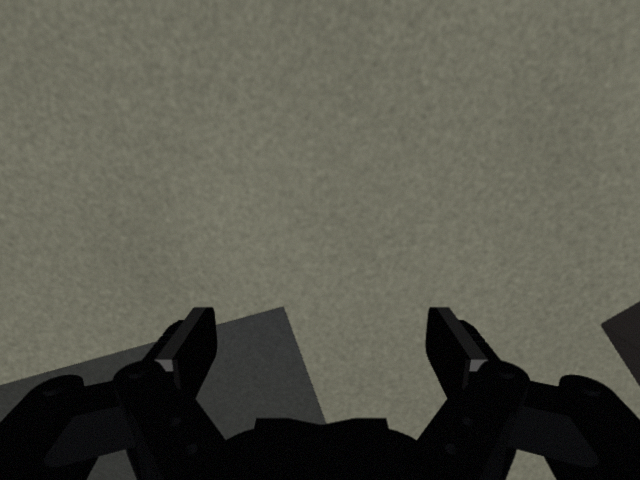

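Run:
```python
from h import *
S=cv2.imread('pics/scene0.png');D=cv2.imread('pics/side0.png')
def crop(I,x,y,w,h,f): return cv2.resize(I[y:y+h,x:x+w],None,fx=f,fy=f,interpolation=cv2.INTER_CUBIC)
a=crop(S,275,205,120,100,3);b=crop(S,395,295,80,67,4.5);c=crop(S,230,110,80,67,4.5);d=crop(D,220,200,130,85,3)
cv=np.zeros((600,800,3),np.uint8)
for im,(x,y) in zip([a,d],[(0,0),(380,0)]): cv[y:y+im.shape[0],x:x+im.shape[1]]=im
for im,(x,y) in zip([b,c],[(0,300),(380,300)]): 
    im=im[:300];cv[y:y+im.shape[0],x:x+im.shape[1]]=im
cv2.imwrite('pics/crops.png',cv)
```

```text
(no output)
```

View pics/crops.png

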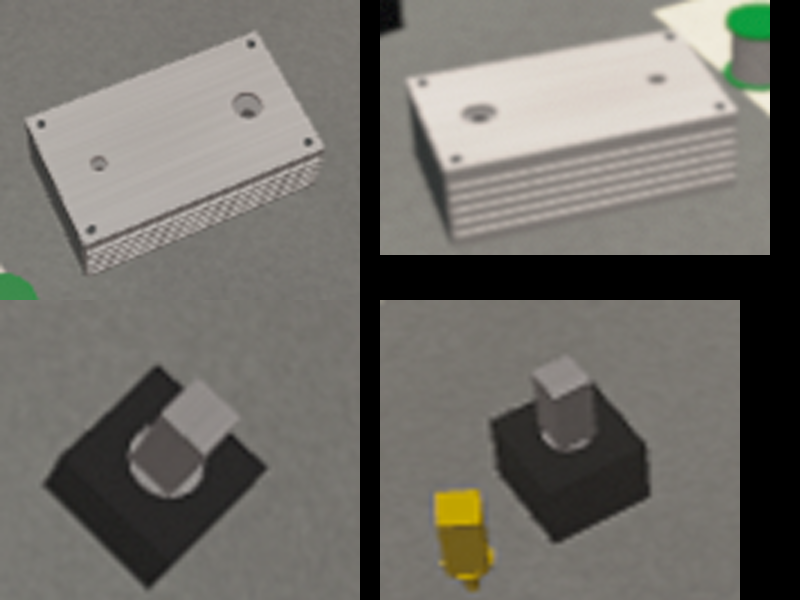

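Run:
```python
from h import *
p=read_camera('scene');q=read_camera('side');w=read_camera('wrist')
def tri(a,b):
    o1,d1=ray(p,*a);o2,d2=ray(q,*b)
    A=np.c_[d1,-d2];s=np.linalg.lstsq(A,o2-o1,rcond=None)[0]
    x1=o1+s[0]*d1;x2=o2+s[1]*d2;return (x1+x2)/2,np.linalg.norm(x1-x2)
a=atz(p,357.3,240,.06);b=atz(p,307.7,259.3,.06);print('holes scene',a,b,np.linalg.norm(a-b))
a2=atz(q,253,237.7,.06);b2=atz(q,312.3,226.3,.06);print('side',a2,b2,np.linalg.norm(a2-b2))
print(tri((357.3,240),(253,237.7)),tri((307.7,259.3),(312.3,226.3)))
for nm,z,off,cs in [('drift',.108,(395,295,0),[(200,380),(240,420),(208,455),(160,415)]),('bolt',.09,(230,110,380),[(532,372),(565,355),(595,380),(562,398)])]:
    P=np.array([atz(p,off[0]+(x-off[2])/4.5,off[1]+(y-300)/4.5,z)[:2] for x,y in cs])
    print(nm,P.mean(0));
    for i in range(4):
        e=P[(i+1)%4]-P[i];print(np.linalg.norm(e)*1e3,np.degrees(np.arctan2(e[1],e[0]))%90)
for n,c in [('spool',(346,215)),]: pass
print('spool',atz(p,276,305,.046),'flux',atz(p,355.7,386,.06), 'driver', atz(p,225,211,.01),atz(p,170,220,.01))
print('yellow',atz(p,248,165,.04))
s=ctrl.sense()
from scipy.spatial.transform import Rotation as Ro
T=Ro.from_euler('xyz',s['eef_rot']).as_matrix()
print(T.T@(-w['R'].T@w['t']-s['eef_pos']), T.T@w['R'].T)
```

```text
holes scene [0.49831601 0.06413891 0.06      ] [0.61277779 0.02880504 0.06      ] 0.11979139927422765
side [0.49860127 0.06111664 0.06      ] [0.6131655  0.02600049 0.06      ] 0.1198253169660258
(array([0.49870304, 0.06327845, 0.05897086]), np.float64(0.0019618946592986877)) (array([0.61327712, 0.02783705, 0.05905966]), np.float64(0.002012194711568566))
drift [0.52386506 0.31096842]
22.856926769241788 88.28900824697989
21.882673635252154 3.0225192473146048
24.931622247466226 4.8434231823764975
24.654130231319105 88.04277955623624
bolt [ 0.45157045 -0.30130906]
21.952525818201696 85.34745375036567
25.611072094808375 2.2523764926296934
22.202696062863374 86.54563984681145
26.044208223986775 1.5938035969045359
spool [0.7270424  0.06115062 0.046     ] flux [0.71716858 0.28848741 0.06      ] driver [ 0.66325009 -0.2217734   0.01      ] [ 0.77808251 -0.28643652  0.01      ]
yellow [ 0.54747788 -0.27774563  0.04      ]
[-0.00081102 -0.0748154  -0.12560053] [[ 9.99999338e-01 -1.07622339e-03  4.07769547e-04]
 [ 9.09545954e-04  9.56125190e-01  2.92956983e-01]
 [-7.05165892e-04 -2.92956418e-01  9.56125536e-01]]
```

```bash
cat >> h.py <<'E'
from scipy.spatial.transform import Rotation as Ro
def inc(x,y,z,yaw_deg,s=None):
    s=s or ctrl.sense();T=Ro.from_euler('xyz',s['eef_rot'])
    G=Ro.from_euler('xyz',[np.pi,0,np.radians(yaw_deg)])
    d=T.inv().apply(np.array([x,y,z])-s['eef_pos']);r=np.degrees((T.inv()*G).as_rotvec())
    print('inc',np.round(d,4).tolist(),np.round(r,2).tolist())
def wd(dx,dy,dz,s=None):
    s=s or ctrl.sense();T=Ro.from_euler('xyz',s['eef_rot']);print('d',np.round(T.inv().apply([dx,dy,dz]),4).tolist())
E
python3 -c "
from h import *
inc(.524,.311,.2,93)"
```

```text
inc [-0.151, 0.4119, 0.0483] [0.0, -0.0, -19.78]
```

Call:
{"op": "arm_command", "data": {"increments": [[-0.151,0.412,0.048,0,0,-19.8,1],[-0.151,0.412,0.048,0,0,-19.8,1],[-0.151,0.412,0.048,0,0,-19.8,1],[-0.151,0.412,0.048,0,0,-19.8,1],[-0.151,0.412,0.048,0,0,-19.8,1],[-0.151,0.412,0.048,0,0,-19.8,1],[-0.151,0.412,0.048,0,0,-19.8,1],[-0.151,0.412,0.048,0,0,-19.8,1],[-0.151,0.412,0.048,0,0,-19.8,1],[-0.151,0.412,0.048,0,0,-19.8,1]]}}

```text
time_s: 2.33
eef_pos: [0.5006, 0.3282, 0.2037]
eef_rot: [3.141, -0.0, 1.623]
ft_force: [1.2, 1.4, -0.2]
finger_gap: 0.0854
```

```bash
python3 -c "
from h import *
inc(.524,.311,.2,93);p=read_camera('wrist');save(p,'w1');print(ctrl.sense()['eef_pos'])"
```

```text
inc [-0.0184, 0.0225, 0.0037] [0.02, -0.01, 0.02]
[0.50572075 0.32353418 0.20214156]
```

View pics/w1.png

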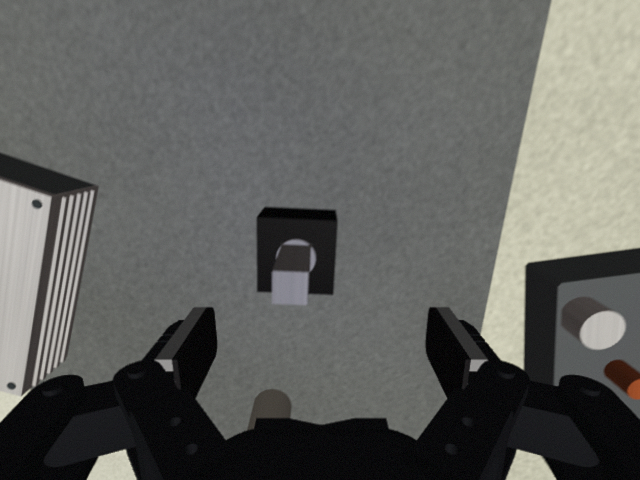

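```bash
python3 -c "
from h import *
p=read_camera('wrist');save(p,'w2');print(ctrl.sense()['eef_pos'])
im=p['img'][180:340,220:380];cv2.imwrite('pics/w2c.png',cv2.resize(im,None,fx=3.7,fy=3.7,interpolation=cv2.INTER_CUBIC))
for r in regions_of('drift_grip',p):print(r['conf'],r['rect'])
for r in regions_of('drift_holder',p):print(r['conf'],r['rect'])
"
```

```text
[0.50295135 0.32568702 0.20235113]
0.61 [278.9, 234.3, 43.7, 60.2]
0.67 [264.3, 202.4, 81.7, 84.8]
```

View pics/w2c.png

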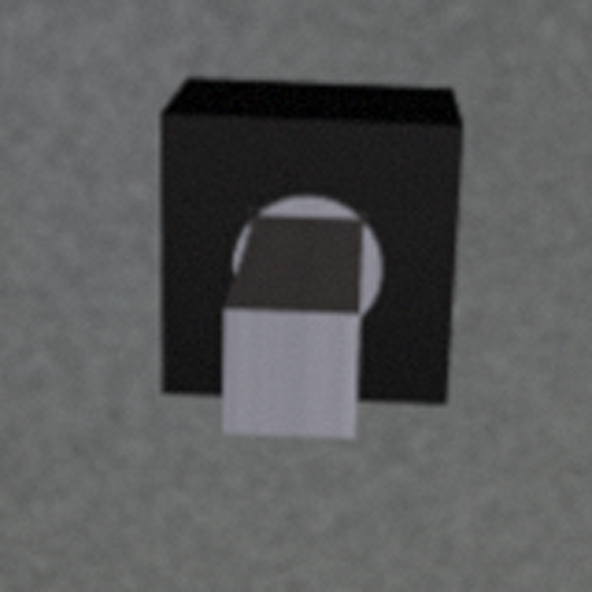

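```bash
python3 -c "
from h import *
p=read_camera('wrist');s=ctrl.sense();print(s['eef_pos'])
for z,cs in [(.108,[(223,310),(359,313),(356,438),(223,435)]),(.045,[(162,114),(461,124),(447,404),(162,393)])]:
    P=np.array([atz(p,220+(x+.5)/3.7-.5,180+(y+.5)/3.7-.5,z)[:2] for x,y in cs]);print(P.mean(0))
    for i in range(4):
        e=P[(i+1)%4]-P[i];print(np.linalg.norm(e)*1e3,np.degrees(np.arctan2(e[1],e[0]))%90)
"
```

```text
[0.498959   0.32972648 0.20368854]
[0.51873335 0.31392237]
24.09408548893766 1.4703852324138609
24.289142228322152 1.3521216180105293
24.265570014478296 1.381386085929634
24.2524104464389 0.9468760882137985
[0.51816251 0.31414269]
65.13954502875443 0.887695776402694
66.43728429977894 1.117254505160209
66.2440757406554 0.4052639274550671
65.88428509036024 0.16065636229066627
```

Call:
{"op": "arm_command", "data": {"increments": [[0,0,0,0,0,0,1],[0,0,0,0,0,0,1],[0,0,0,0,0,0,1],[0,0,0,0,0,0,1]]}}

```text
time_s: 2.92
eef_pos: [0.4986, 0.3304, 0.204]
eef_rot: [3.141, -0.0, 1.625]
ft_force: [-0.0, -0.3, 0.3]
finger_gap: 0.0853
```

```bash
python3 -c "
from h import *
p=read_camera('wrist');save(p,'w3');print(ctrl.sense()['eef_pos'],ctrl.sense()['qvel'])
im=p['img'][180:340,220:380];cv2.imwrite('pics/w3c.png',cv2.resize(im,None,fx=3.7,fy=3.7,interpolation=cv2.INTER_CUBIC))
np.savez('w3.npz',R=p['R'],t=p['t'],K=p['camera_matrix'],k1=p['k1'])
print(p['camera_matrix'])
"
```

```text
[0.49868419 0.3303163  0.20391386] [-0.00615921  0.00243586 -0.00106856 -0.00123448 -0.00135756  0.00195688]
[[358.39266506   0.         320.84816213]
 [  0.         358.39266506 244.07296262]
 [  0.           0.           1.        ]]
```

View pics/w3c.png

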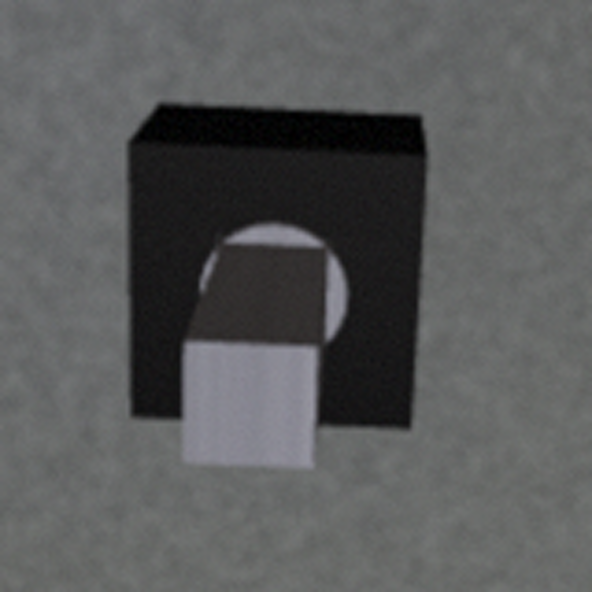

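```bash
cat >> h.py <<'E'
def fit(p,z,cs,f,ox,oy):
    P=np.array([atz(p,ox+(x+.5)/f-.5,oy+(y+.5)/f-.5,z)[:2] for x,y in cs])
    E=np.roll(P,-1,0)-P
    print('c',P.mean(0).round(4),'len',(np.hypot(*E.T)*1e3).round(1),'ang',(np.degrees(np.arctan2(E[:,1],E[:,0]))%90).round(1));return P.mean(0)
E
python3 -c "
from h import *
p=dict(np.load('w3.npz'));p['camera_matrix']=p['K']
fit(p,.108,[(182,342),(318,345),(314,468),(182,464)],3.7,220,180)
fit(p,.045,[(131,143),(426,155),(411,429),(131,417)],3.7,220,180)
inc(.522,.3125,.13,93)
"
```

```text
c [0.5245 0.3084] len [24.3 24.4 24.3 24.1] ang [1.7 0.6 1.1 0.6]
c [0.5244 0.3086] len [64.8 66.1 65.6 65.7] ang [ 0.7  0.6  0.3 90. ]
inc [-0.0191, 0.0223, 0.0739] [0.01, -0.01, 0.08]
```

```bash
python3 -c "
from h import *
inc(.5244,.3088,.135,91)
inc(.5244,.3088,.078,91)
"
```

```text
inc [-0.0229, 0.0245, 0.0689] [0.01, -0.01, 2.08]
inc [-0.0229, 0.0245, 0.1259] [0.01, -0.01, 2.08]
```

Call:
{"op": "arm_command", "data": {"increments": [[-0.023,0.0245,0.03,0,0,2.1,1],[-0.023,0.0245,0.055,0,0,2.1,1],[-0.023,0.0245,0.069,0,0,2.1,1],[-0.023,0.0245,0.069,0,0,2.1,1],[-0.023,0.0245,0.069,0,0,2.1,1],[-0.023,0.0245,0.08,0,0,2.1,1],[-0.023,0.0245,0.095,0,0,2.1,1],[-0.023,0.0245,0.11,0,0,2.1,1],[-0.023,0.0245,0.126,0,0,2.1,1],[-0.023,0.0245,0.126,0,0,2.1,1]]}}

```text
time_s: 3.8
eef_pos: [0.5235, 0.308, 0.0754]
eef_rot: [-3.139, 0.001, 1.587]
ft_force: [-0.2, -0.8, -1.1]
finger_gap: 0.0851
```

```bash
python3 -c "
from h import *
p=read_camera('wrist');save(p,'w4');print(ctrl.sense()['eef_pos'])
"
```

```text
[0.52410429 0.30814874 0.07708351]
```

View pics/w4.png

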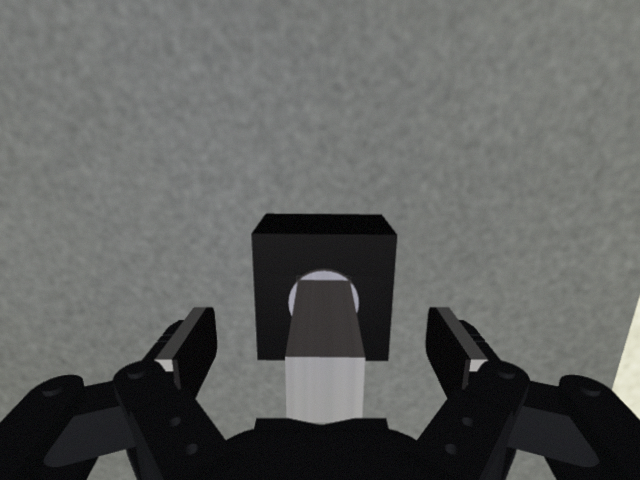

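Call:
{"op": "arm_command", "data": {"increments": [[0,0,0,0,0,0,-1],[0,0,0,0,0,0,-1],[0,0,0,0,0,0,-1],[0,0,0,0,0,0,-1],[0,0,0,0,0,0,-1],[0,0,0,0,0,0,-1],[0,0,0,0,0,0,-1],[0,0,0,0,0,0,-1],[0,0,0,0,0,0,-1],[0,0,0,0,0,0,-1]]}}

```text
time_s: 4.68
eef_pos: [0.5253, 0.3083, 0.0786]
eef_rot: [3.14, -0.001, 1.587]
ft_force: [-0.3, 0.5, 5.7]
finger_gap: 0.0235
```

Call:
{"op": "arm_command", "data": {"increments": [[0,0,-0.02,0,0,0,-1],[0,0,-0.04,0,0,0,-1],[0,0,-0.06,0,0,0,-1],[0,0,-0.085,0,0,0,-1],[0,0,-0.085,0,0,0,-1],[0,0,-0.085,0,0,0,-1]]}}

```text
time_s: 5.18
eef_pos: [0.5255, 0.3083, 0.1636]
eef_rot: [3.14, -0.001, 1.587]
ft_force: [-0.3, -1.0, -2.4]
finger_gap: 0.0234
```

```bash
python3 -c "
from h import *
inc(.574,.0625,.15,91);print(ctrl.sense()['ft_force'])
"
```

```text
inc [-0.2465, 0.0445, 0.0135] [0.12, -0.04, -0.08]
[-0.31787647 -0.98382439 -2.44715049]
```

Call:
{"op": "arm_command", "data": {"increments": [[-0.04,0.007,0,0,0,0,-1],[-0.08,0.014,0,0,0,0,-1],[-0.12,0.022,0,0,0,0,-1],[-0.16,0.03,0,0,0,0,-1],[-0.2,0.037,0.005,0,0,0,-1],[-0.23,0.042,0.01,0,0,0,-1],[-0.2465,0.0445,0.0135,0,0,0,-1],[-0.2465,0.0445,0.0135,0,0,0,-1],[-0.2465,0.0445,0.0135,0,0,0,-1],[-0.2465,0.0445,0.0135,0,0,0,-1]]}}

```text
time_s: 6.02
eef_pos: [0.5725, 0.063, 0.1481]
eef_rot: [-3.14, -0.001, 1.587]
ft_force: [1.1, 0.0, -2.3]
finger_gap: 0.0233
```

Call:
{"op": "arm_command", "data": {"increments": [[0,0,0,0,0,0,-1],[0,0,0,0,0,0,-1],[0,0,0,0,0,0,-1]]}}

```text
time_s: 6.27
eef_pos: [0.5732, 0.0632, 0.1493]
eef_rot: [3.141, -0.0, 1.588]
ft_force: [-0.0, 0.7, -1.5]
finger_gap: 0.0236
```

```bash
python3 -c "
from h import *
s=ctrl.sense();print(s['eef_pos'],s['ft_force'])
p=read_camera('wrist');save(p,'w5')
print(-p['R'].T@p['t'])
np.savez('w5.npz',R=p['R'],t=p['t'],K=p['camera_matrix'],k1=p['k1'])
c=proj(p,[.4985,.0627,.06]);print(c,proj(p,[.613,.0275,.06]))
x,y=int(c[0])-40,int(c[1])-40;print(x,y)
cv2.imwrite('pics/w5c.png',cv2.resize(p['img'][y:y+80,x:x+80],None,fx=7,fy=7,interpolation=cv2.INTER_CUBIC))
"
```

```text
[0.57321724 0.06324045 0.14927862] [-0.006275    0.70501169 -1.50226341]
[0.49817036 0.06114918 0.27484553]
[323.23108874 134.5683457 ] [267.18819936 313.47521338]
283 94
```

View pics/w5.png

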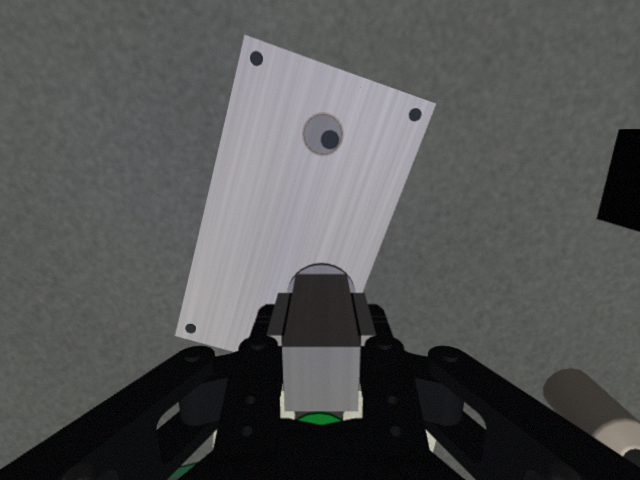

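View pics/w5c.png

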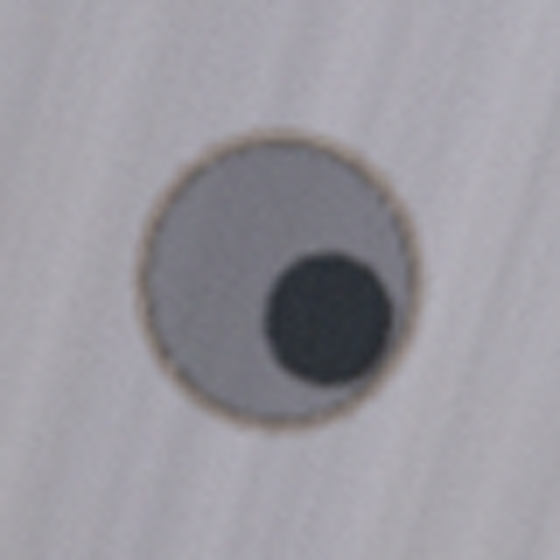

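```bash
python3 -c "
from h import *
p=dict(np.load('w5.npz'));p['camera_matrix']=p['K']
u=lambda x,y:(283+(x+.5)/7-.5,94+(y+.5)/7-.5)
A=atz(p,*u(279.5,280),.06);B=atz(p,*u(328.5,318),.052);print(A,B,(B-A)*1e3,np.hypot(*(B-A)[:2]))
# hole size checks
print(np.linalg.norm(atz(p,*u(138,280),.06)-atz(p,*u(421,280),.06)),np.linalg.norm(atz(p,*u(280,128),.06)-atz(p,*u(280,432),.06)))
print(np.linalg.norm(atz(p,*u(265,318),.052)-atz(p,*u(392,318),.052)),np.linalg.norm(atz(p,*u(328,250),.052)-atz(p,*u(328,386),.052)))
"
```

```text
[0.49796334 0.06227176 0.06      ] [0.50096852 0.06653983 0.052     ] [ 3.00517657  4.26806849 -8.        ] 0.005219913299092548
0.023124108486263884 0.02367020800732547
0.010811531543571992 0.011080345716278073
```

```bash
python3 -c "
from h import *
p=dict(np.load('w5.npz'));p['camera_matrix']=p['K']
im=cv2.imread('pics/w5.png')[250:430,240:420];cv2.imwrite('pics/w5d.png',cv2.resize(im,None,fx=3.3,fy=3.3,interpolation=cv2.INTER_CUBIC))
"
```

```text
(no output)
```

View pics/w5d.png

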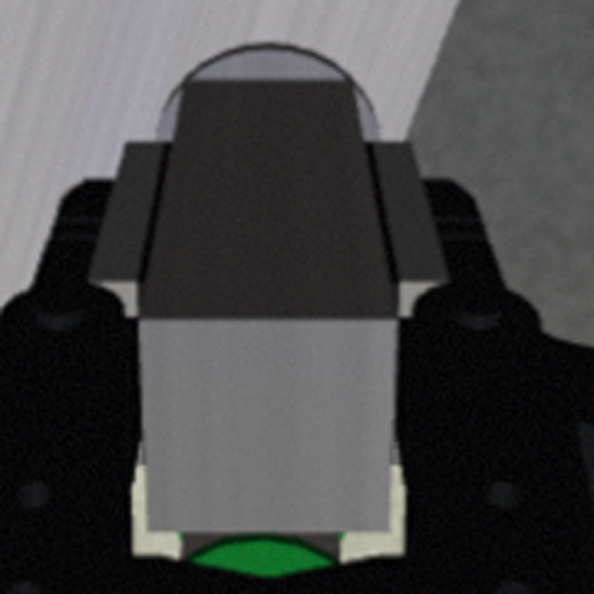

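```bash
python3 -c "
from h import *
p=dict(np.load('w5.npz'));p['camera_matrix']=p['K']
for z in (.1773,.1787,.18): fit(p,z,[(139,319),(398,318),(390,531),(147,531)],3.3,240,250)
# flange top-edge far front point: arc top at (268,43) ; flange upper z = TCP-0.0306..., 
for z in (.1493-.0006-.030,.1493-.0006-.033): print(atz(p,240+268/3.3,250+43.5/3.3,z))
"
```

```text
c [0.5735 0.0625] len [24.4 24.4 24.3 24.2] ang [1.2 0.8 0.9 1.1]
c [0.5724 0.0625] len [24.1 24.  24.  23.9] ang [1.2 0.8 0.9 1.1]
c [0.5714 0.0625] len [23.8 23.7 23.7 23.6] ang [1.2 0.8 0.9 1.1]
[0.55533265 0.06239719 0.1187    ]
[0.5564309  0.06242117 0.1157    ]
```

```bash
python3 -c "
from h import *
inc(.5019,.0672,.136,91)
"
```

```text
inc [0.0054, -0.0713, 0.0133] [0.02, -0.0, -0.01]
```

Call:
{"op": "arm_command", "data": {"increments": [[0.001,-0.02,0,0,0,0,-1],[0.002,-0.045,0,0,0,0,-1],[0.004,-0.06,0.004,0,0,0,-1],[0.0054,-0.0713,0.008,0,0,0,-1],[0.0054,-0.0713,0.0133,0,0,0,-1],[0.0054,-0.0713,0.0133,0,0,0,-1],[0.0054,-0.0713,0.0133,0,0,0,-1],[0.0054,-0.0713,0.0133,0,0,0,-1]]}}

```text
time_s: 6.98
eef_pos: [0.5026, 0.0665, 0.1362]
eef_rot: [3.141, -0.0, 1.587]
ft_force: [-0.4, 0.0, -2.6]
finger_gap: 0.023
```

```bash
python3 -c "
from h import *
s=ctrl.sense();print(s['eef_pos'],s['ft_force'])
p=read_camera('wrist');save(p,'w6');q=read_camera('scene');r=read_camera('side');save(q,'s6');save(r,'d6')
print(ctrl.sense()['eef_pos'])
X=[.501,.0665,.0684]
a=proj(q,X);b=proj(r,X);print(a,b,proj(p,X))
def cr(P,c,h=30,f=6):
    x,y=int(c[0])-h,int(c[1])-h;print(x,y);return cv2.resize(P['img'][y:y+2*h,x:x+2*h],None,fx=f,fy=f,interpolation=cv2.INTER_CUBIC)
cv2.imwrite('pics/c6.png',np.hstack([cr(q,a),cr(r,b)]))
"
```

```text
[0.5026254  0.06652384 0.13615643] [-0.43655036  0.03489689 -2.57045061]
[0.50242632 0.06649184 0.13607813]
[357.52483071 239.52279116] [252.3271727  232.35382594] [322.07899545 267.45602108]
327 209
222 202
```

View pics/c6.png

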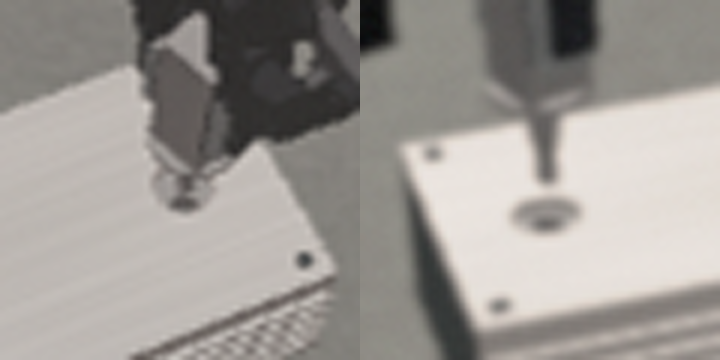

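View pics/w6.png

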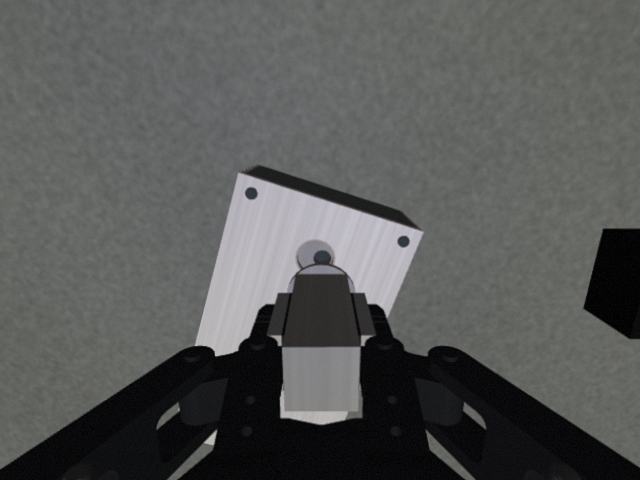

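Call:
{"op": "arm_command", "data": {"increments": [[0.0006,-0.0005,0.004,0,0,0,-1],[0.0006,-0.0005,0.008,0,0,0,-1],[0.0006,-0.0005,0.012,0,0,0,-1],[0.0006,-0.0005,0.0145,0,0,0,-1],[0.0006,-0.0005,0.0145,0,0,0,-1],[0.0006,-0.0005,0.0145,0,0,0,-1],[0.0006,-0.0005,0.0155,0,0,0,-1],[0.0006,-0.0005,0.0165,0,0,0,-1],[0.0006,-0.0005,0.0175,0,0,0,-1]]}}

```text
time_s: 7.88
eef_pos: [0.5015, 0.0672, 0.1185]
eef_rot: [3.141, -0.0, 1.587]
ft_force: [-1.3, 0.4, -1.7]
finger_gap: 0.0231
```

Call:
{"op": "arm_command", "data": {"increments": [[0,0,0.001,0,0,0,-1],[0,0,0.002,0,0,0,-1],[0,0,0.003,0,0,0,-1],[0,0,0.003,0,0,0,-1]]}}

```text
time_s: 8.22
eef_pos: [0.5013, 0.0672, 0.1152]
eef_rot: [-3.141, -0.0, 1.587]
ft_force: [-0.1, 0.3, -0.8]
finger_gap: 0.0233
```

Call:
{"op": "arm_command", "data": {"increments": [[0,0,0.001,0,0,0,-1],[0,0,0.002,0,0,0,-1],[0,0,0.003,0,0,0,-1],[0,0,0.004,0,0,0,-1],[0,0,0.005,0,0,0,-1],[0,0,0.0055,0,0,0,-1],[0,0,0.0055,0,0,0,-1]]}}

```text
time_s: 8.8
eef_pos: [0.5013, 0.0672, 0.1097]
eef_rot: [-3.141, -0.0, 1.587]
ft_force: [0.7, -0.1, -1.3]
finger_gap: 0.0235
```

Call:
{"op": "arm_command", "data": {"increments": [[-0.0008,-0.0005,0,0,0,0,-1],[-0.0016,-0.001,0,0,0,0,-1],[-0.0024,-0.0014,0,0,0,0,-1],[-0.0032,-0.0019,0,0,0,0,-1],[-0.0042,-0.0024,0,0,0,0,-1],[-0.0042,-0.0024,0,0,0,0,-1]]}}

```text
time_s: 9.3
eef_pos: [0.4993, 0.0629, 0.11]
eef_rot: [3.141, -0.0, 1.587]
ft_force: [2.7, 1.9, -3.3]
finger_gap: 0.0235
```

Call:
{"op": "arm_command", "data": {"increments": [[0,0,0.0007,0,0,0,-1],[0,0,0.0014,0,0,0,-1],[0,0,0.0021,0,0,0,-1],[0,0,0.0028,0,0,0,-1],[0,0,0.0035,0,0,0,-1],[0,0,0.0042,0,0,0,-1],[0,0,0.0042,0,0,0,-1]]}}

```text
time_s: 9.88
eef_pos: [0.4994, 0.0629, 0.1059]
eef_rot: [3.141, -0.0, 1.587]
ft_force: [2.2, 3.2, 2.1]
finger_gap: 0.0233
```

Call:
{"op": "arm_command", "data": {"increments": [[0,0,0.0005,0,0,0,-1],[0,0,0.001,0,0,0,-1],[0,0,0.0015,0,0,0,-1],[0,0,0.002,0,0,0,-1],[0,0,0.0025,0,0,0,-1],[0,0,0.003,0,0,0,-1],[0,0,0.003,0,0,0,-1]]}}

```text
time_s: 10.47
eef_pos: [0.499, 0.0629, 0.1022]
eef_rot: [-3.141, -0.0, 1.587]
ft_force: [3.7, 2.0, -1.3]
finger_gap: 0.0232
```

Call:
{"op": "arm_command", "data": {"increments": [[0,0,0.0005,0,0,0,-1],[0,0,0.001,0,0,0,-1],[0,0,0.0015,0,0,0,-1],[0,0,0.002,0,0,0,-1],[0,0,0.0025,0,0,0,-1],[0,0,0.003,0,0,0,-1],[0,0,0.0035,0,0,0,-1],[0,0,0.0035,0,0,0,-1]]}}

```text
time_s: 11.13
eef_pos: [0.499, 0.0629, 0.0991]
eef_rot: [-3.142, -0.0, 1.587]
ft_force: [3.2, 2.4, -0.0]
finger_gap: 0.0233
```

Call:
{"op": "arm_command", "data": {"increments": [[0,0,0.0004,0,0,0,-1],[0,0,0.0008,0,0,0,-1],[0,0,0.0012,0,0,0,-1],[0,0,0.0016,0,0,0,-1],[0,0,0.002,0,0,0,-1],[0,0,0.002,0,0,0,-1]]}}

```text
time_s: 11.63
eef_pos: [0.4991, 0.0629, 0.0972]
eef_rot: [3.142, -0.0, 1.587]
ft_force: [4.0, 2.2, -0.7]
finger_gap: 0.0234
```

Call:
{"op": "arm_command", "data": {"increments": [[0,0,0.0004,0,0,0,-1],[0,0,0.0008,0,0,0,-1],[0,0,0.0012,0,0,0,-1],[0,0,0.0016,0,0,0,-1],[0,0,0.002,0,0,0,-1],[0,0,0.002,0,0,0,-1]]}}

```text
time_s: 12.13
eef_pos: [0.4991, 0.0629, 0.0952]
eef_rot: [3.141, -0.0, 1.587]
ft_force: [4.1, 2.9, 1.8]
finger_gap: 0.0235
```

Call:
{"op": "arm_command", "data": {"increments": [[0,0,0.0003,0,0,0,-1],[0,0,0.0006,0,0,0,-1],[0,0,0.0009,0,0,0,-1],[0,0,0.0012,0,0,0,-1],[0,0,0.0012,0,0,0,-1]]}}

```text
time_s: 12.55
eef_pos: [0.4991, 0.0629, 0.0939]
eef_rot: [-3.142, -0.0, 1.587]
ft_force: [4.4, 2.4, 0.4]
finger_gap: 0.0234
```

Call:
{"op": "arm_command", "data": {"increments": [[0,0,0.0003,0,0,0,-1],[0,0,0.0006,0,0,0,-1],[0,0,0.0009,0,0,0,-1],[0,0,0.0009,0,0,0,-1]]}}

```text
time_s: 12.88
eef_pos: [0.4991, 0.0629, 0.0935]
eef_rot: [3.141, -0.0, 1.587]
ft_force: [2.9, 2.3, 5.3]
finger_gap: 0.0235
```

Call:
{"op": "arm_command", "data": {"increments": [[0,0,0,0,0,0,0.3],[0,0,0,0,0,0,0.3],[0,0,0,0,0,0,0.3],[0,0,0,0,0,0,0.3],[0,0,-0.005,0,0,0,0.5],[0,0,-0.03,0,0,0,0.5],[0,0,-0.06,0,0,0,1],[0,0,-0.09,0,0,0,1],[0,0,-0.09,0,0,0,1],[0,0,-0.09,0,0,0,1]]}}

```text
time_s: 13.72
eef_pos: [0.5002, 0.0627, 0.1853]
eef_rot: [3.138, 0.001, 1.587]
ft_force: [0.3, 1.1, -0.3]
finger_gap: 0.0854
```

```bash
python3 -c "
from h import *
p=read_camera('wrist');q=read_camera('scene');r=read_camera('side');save(p,'w7');save(q,'s7');save(r,'d7')
X=[.498,.0625,.07]
a=proj(q,X);b=proj(r,X)
def cr(P,c,h=40,f=5):
    x,y=int(c[0])-h,int(c[1])-h;return cv2.resize(P['img'][y:y+2*h,x:x+2*h],None,fx=f,fy=f,interpolation=cv2.INTER_CUBIC)
cv2.imwrite('pics/c7.png',np.hstack([cr(q,a),cr(r,b)]))
inc(.4515,-.3013,.18,90)
"
```

```text
inc [-0.3635, -0.0528, 0.002] [-0.1, -0.02, 0.92]
```

View pics/c7.png

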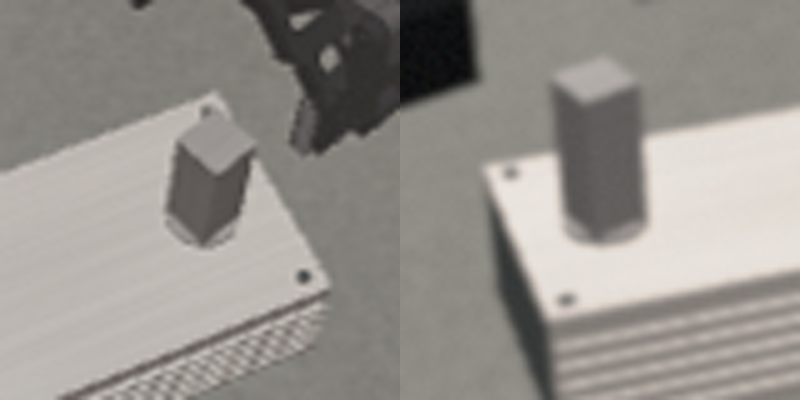

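View pics/w7.png

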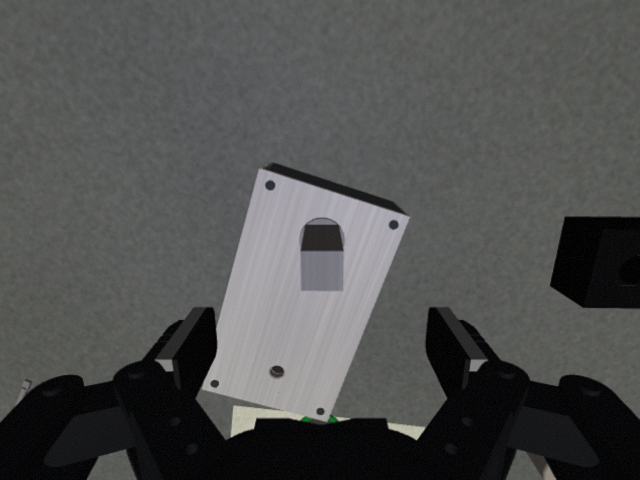

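Call:
{"op": "arm_command", "data": {"increments": [[-0.04,-0.006,0,0,0,0.9,1],[-0.08,-0.012,0,0,0,0.9,1],[-0.12,-0.018,0,0,0,0.9,1],[-0.16,-0.024,0,0,0,0.9,1],[-0.2,-0.03,0,0,0,0.9,1],[-0.24,-0.036,0,0,0,0.9,1],[-0.28,-0.042,0,0,0,0.9,1],[-0.32,-0.048,0,0,0,0.9,1],[-0.35,-0.052,0,0,0,0.9,1],[-0.363,-0.053,0,0,0,0.9,1]]}}

```text
time_s: 14.7
eef_pos: [0.4503, -0.3041, 0.1814]
eef_rot: [-3.14, -0.001, 1.568]
ft_force: [0.3, 0.3, -0.4]
finger_gap: 0.0851
```

Call:
{"op": "arm_command", "data": {"increments": [[0,0,0,0,0,0,1],[0,0,0,0,0,0,1],[0,0,0,0,0,0,1],[0,0,0,0,0,0,1],[0,0,0,0,0,0,1]]}}

```text
time_s: 15.12
eef_pos: [0.4523, -0.2996, 0.1831]
eef_rot: [3.142, -0.0, 1.573]
ft_force: [-0.7, 0.0, -1.0]
finger_gap: 0.0858
```

```bash
python3 -c "
from h import *
print(ctrl.sense()['eef_pos'])
p=read_camera('wrist');save(p,'w8')
np.savez('w8.npz',R=p['R'],t=p['t'],K=p['camera_matrix'],k1=p['k1'])
cv2.imwrite('pics/w8c.png',cv2.resize(p['img'][180:360,220:400],None,fx=3.3,fy=3.3,interpolation=cv2.INTER_CUBIC))
"
```

```text
[ 0.45228946 -0.29962124  0.18311589]
```

View pics/w8.png

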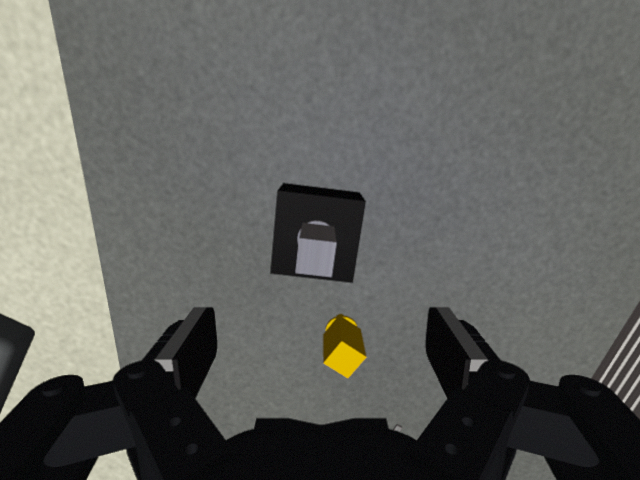

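View pics/w8c.png

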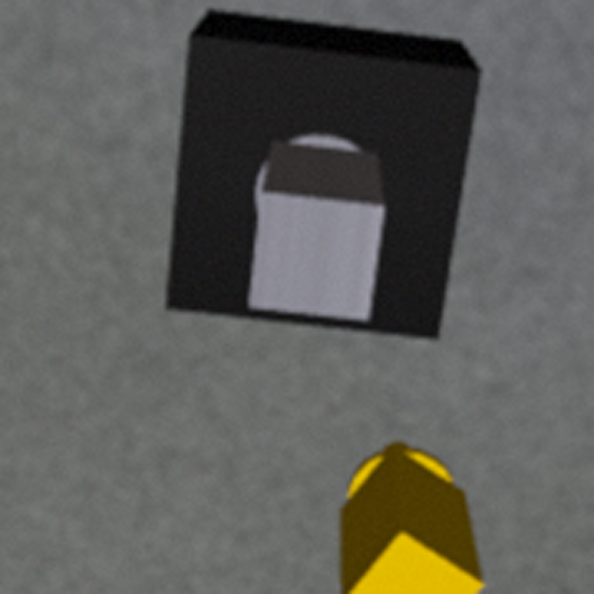

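```bash
python3 -c "
from h import *
p=dict(np.load('w8.npz'));p['camera_matrix']=p['K']
fit(p,.09,[(260,191),(385,205),(370,321),(247,307)],3.3,220,180)
fit(p,.045,[(191,37),(480,71),(438,338),(167,307)],3.3,220,180)
"
```

```text
c [ 0.4534 -0.3039] len [24.2 24.2 24.6 24.1] ang [83.4 83.7 83.1 82.9]
c [ 0.4534 -0.3037] len [65.2 65.4 65.5 65. ] ang [83.3 83.2 83.  83. ]
```

```bash
python3 -c "
from h import *
inc(.4534,-.3038,.07,83.2)
"
```

```text
inc [-0.004, 0.0011, 0.1132] [0.01, -0.0, 6.91]
```

Call:
{"op": "arm_command", "data": {"increments": [[-0.004,0.001,0.03,0,0,6.9,1],[-0.004,0.001,0.055,0,0,6.9,1],[-0.004,0.001,0.065,0,0,6.9,1],[-0.004,0.001,0.065,0,0,6.9,1],[-0.004,0.001,0.075,0,0,6.9,1],[-0.004,0.001,0.09,0,0,6.9,1],[-0.004,0.001,0.105,0,0,6.9,1],[-0.004,0.001,0.113,0,0,6.9,1],[-0.004,0.001,0.113,0,0,6.9,1],[-0.004,0.001,0.113,0,0,6.9,1]]}}

```text
time_s: 16.0
eef_pos: [0.4531, -0.305, 0.0708]
eef_rot: [3.141, 0.0, 1.451]
ft_force: [0.3, -0.2, 0.8]
finger_gap: 0.0855
```

```bash
python3 -c "
from h import *
p=read_camera('wrist');save(p,'w9');s=ctrl.sense();print(s['eef_pos'],s['ft_force'])
"
```

```text
[ 0.45340973 -0.30530136  0.07124541] [ 0.15485382 -0.04391224  0.9679066 ]
```

View pics/w9.png

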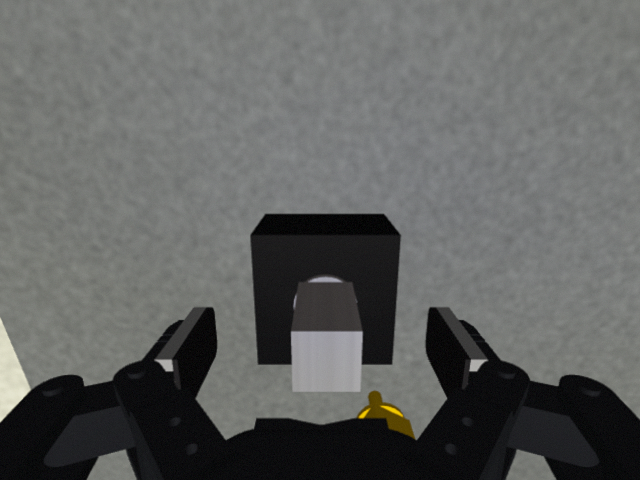

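Call:
{"op": "arm_command", "data": {"increments": [[0.0014,0,0.001,0,0,0,1],[0.0014,0,0.001,0,0,0,0],[0.0014,0,0.001,0,0,0,-1],[0.0014,0,0.001,0,0,0,-1],[0.0014,0,0.001,0,0,0,-1],[0.0014,0,0.001,0,0,0,-1],[0.0014,0,0.001,0,0,0,-1],[0.0014,0,0.001,0,0,0,-1],[0.0014,0,0.001,0,0,0,-1],[0.0014,0,0.001,0,0,0,-1]]}}

```text
time_s: 16.88
eef_pos: [0.4533, -0.3036, 0.0693]
eef_rot: [3.141, 0.0, 1.451]
ft_force: [-0.0, 0.3, 2.7]
finger_gap: 0.0239
```

Call:
{"op": "arm_command", "data": {"increments": [[0,0,0,0,0,0,-1],[0,0,-0.02,0,0,0,-1],[0,0,-0.04,0,0,0,-1],[0,0,-0.06,0,0,0,-1],[0,0,-0.08,0,0,0,-1],[0,0,-0.09,0,0,0,-1],[0,0,-0.09,0,0,0,-1],[0,0,-0.09,0,0,0,-1]]}}

```text
time_s: 17.55
eef_pos: [0.4531, -0.3035, 0.1585]
eef_rot: [-3.142, -0.0, 1.451]
ft_force: [-0.1, -0.3, -1.8]
finger_gap: 0.0236
```

```bash
python3 -c "
from h import *
inc(.613+.075,.0275,.16,90);inc(.613+.075,.0275,.16,83);print(ctrl.sense()['ft_force'])
"
```

```text
inc [0.3568, 0.1936, -0.0014] [-0.0, -0.01, -6.88]
inc [0.3568, 0.1936, -0.0014] [-0.0, -0.01, 0.12]
[-0.07325335 -0.31944545 -1.81863452]
```

Call:
{"op": "arm_command", "data": {"increments": [[0.035,0.019,-0.0014,0,0,-6.9,-1],[0.07,0.038,-0.0014,0,0,-6.9,-1],[0.105,0.057,-0.0014,0,0,-6.9,-1],[0.14,0.076,-0.0014,0,0,-6.9,-1],[0.175,0.095,-0.0014,0,0,-6.9,-1],[0.21,0.114,-0.0014,0,0,-6.9,-1],[0.245,0.133,-0.0014,0,0,-6.9,-1],[0.28,0.152,-0.0014,0,0,-6.9,-1],[0.315,0.171,-0.0014,0,0,-6.9,-1],[0.34,0.185,-0.0014,0,0,-6.9,-1]]}}

```text
time_s: 18.38
eef_pos: [0.6777, 0.0152, 0.1578]
eef_rot: [-3.139, -0.001, 1.573]
ft_force: [-0.0, -1.4, -2.0]
finger_gap: 0.0233
```

```bash
python3 -c "
from h import *
inc(.613+.075,.0275,.15,90)
"
```

```text
inc [0.0122, 0.0103, 0.0078] [-0.15, -0.06, 0.11]
```

Call:
{"op": "arm_command", "data": {"increments": [[0.012,0.01,0.005,0,0,0,-1],[0.012,0.01,0.01,0,0,0,-1],[0.012,0.01,0.01,0,0,0,-1],[0.012,0.01,0.01,0,0,0,-1],[0.012,0.01,0.01,0,0,0,-1],[0.012,0.01,0.01,0,0,0,-1],[0.012,0.01,0.01,0,0,0,-1]]}}

```text
time_s: 18.97
eef_pos: [0.6874, 0.0231, 0.151]
eef_rot: [3.141, 0.0, 1.57]
ft_force: [-0.1, 0.7, -2.1]
finger_gap: 0.0236
```

```bash
python3 -c "
from h import *
print(ctrl.sense()['eef_pos'],ctrl.sense()['eef_rot'])
p=read_camera('wrist');save(p,'w10')
np.savez('w10.npz',R=p['R'],t=p['t'],K=p['camera_matrix'],k1=p['k1'])
c=proj(p,[.613,.0275,.06]);x,y=int(c[0])-30,int(c[1])-30;print(x,y)
A=cv2.resize(p['img'][y:y+60,x:x+60],(400,400),interpolation=cv2.INTER_CUBIC)
B=cv2.resize(p['img'][250:430,230:410],(400,400),interpolation=cv2.INTER_CUBIC)
cv2.imwrite('pics/w10c.png',np.hstack([A,B]))
"
```

```text
[0.68738065 0.02306677 0.15095513] [3.14100929e+00 8.14168807e-05 1.57007283e+00]
299 105
```

View pics/w10.png

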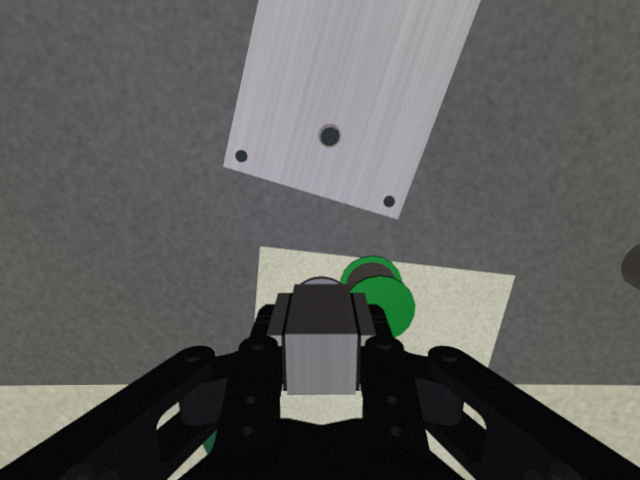

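View pics/w10c.png

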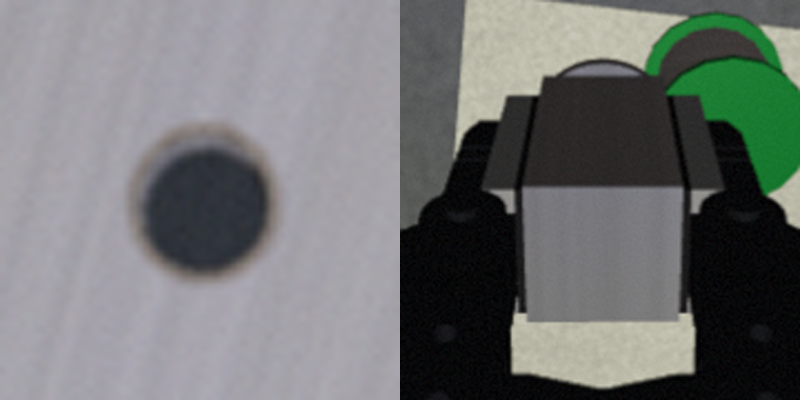

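```bash
python3 -c "
from h import *
p=dict(np.load('w10.npz'));p['camera_matrix']=p['K']
f=400/60
u=lambda x,y:(299+(x+.5)/f-.5,105+(y+.5)/f-.5)
A=atz(p,*u(203.5,202),.06)
print(A,atz(p,*u(206.5,210),.052))
print(atz(p,*u(143,210),.052)-atz(p,*u(270,210),.052))
for z in(.1707,.1717,.1727): fit(p,z,[(121,186),(285,186),(278,321),(126,321)],400/180,230,250)
print(atz(p,230+204/2.222,250+60/2.222,.151-.0003-.021))
print(ctrl.sense()['eef_pos'])
"
```

```text
[0.61287655 0.02727264 0.06      ] [0.61358506 0.02772719 0.052     ]
[-2.12523207e-05 -1.14087376e-02  0.00000000e+00]
c [0.6881 0.0223] len [24.6 24.2 24.2 24.2] ang [89.9 89.  89.9  0.1]
c [0.6874 0.0223] len [24.4 24.  23.9 24. ] ang [89.9 89.  89.9  0.1]
c [0.6867 0.0223] len [24.2 23.8 23.7 23.8] ang [89.9 89.  89.9  0.1]
[0.67255338 0.0227911  0.1297    ]
[0.68742546 0.02323421 0.15094469]
```

```bash
python3 -c "
from h import *
inc(.6133,.0281,.117,90)
"
```

```text
inc [0.0048, -0.0741, 0.0339] [0.03, 0.0, -0.02]
```

Call:
{"op": "arm_command", "data": {"increments": [[0.001,-0.02,0,0,0,0,-1],[0.003,-0.04,0,0,0,0,-1],[0.0048,-0.06,0,0,0,0,-1],[0.0048,-0.074,0.01,0,0,0,-1],[0.0048,-0.074,0.025,0,0,0,-1],[0.0048,-0.074,0.034,0,0,0,-1],[0.0048,-0.074,0.034,0,0,0,-1],[0.0048,-0.074,0.034,0,0,0,-1],[0.0048,-0.074,0.034,0,0,0,-1]]}}

```text
time_s: 19.77
eef_pos: [0.6141, 0.0285, 0.1172]
eef_rot: [3.141, 0.0, 1.571]
ft_force: [-0.1, 0.0, -1.5]
finger_gap: 0.0231
```

```bash
python3 -c "
from h import *
q=read_camera('scene');r=read_camera('side')
X=[.613,.0275,.068]
a=proj(q,X);b=proj(r,X)
def cr(P,c,h=40,f=5):
    x,y=int(c[0])-h,int(c[1])-h;return cv2.resize(P['img'][y:y+2*h,x:x+2*h],None,fx=f,fy=f,interpolation=cv2.INTER_CUBIC)
cv2.imwrite('pics/c11.png',np.hstack([cr(q,a),cr(r,b)]))
s=ctrl.sense();print(s['eef_pos'],s['eef_rot']);inc(.6133,.0281,.117,90)
"
```

```text
[0.61422846 0.02850981 0.11740323] [3.14030585e+00 1.17706367e-04 1.57110515e+00]
inc [-0.0004, -0.0009, 0.0004] [0.07, 0.01, 0.02]
```

View pics/c11.png

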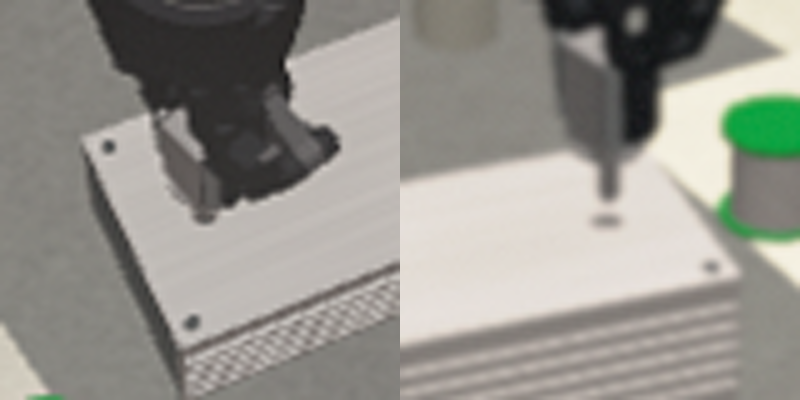

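Call:
{"op": "arm_command", "data": {"increments": [[-0.0004,-0.0009,0.003,0,0,0,-1],[-0.0004,-0.0009,0.006,0,0,0,-1],[-0.0004,-0.0009,0.0075,0,0,0,-1],[-0.0004,-0.0009,0.0075,0,0,0,-1],[-0.0004,-0.0009,0.0083,0,0,0,-1],[-0.0004,-0.0009,0.0091,0,0,0,-1],[-0.0004,-0.0009,0.0099,0,0,0,-1],[-0.0004,-0.0009,0.0107,0,0,0,-1],[-0.0004,-0.0009,0.0115,0,0,0,-1],[-0.0004,-0.0009,0.0115,0,0,0,-1]]}}

```text
time_s: 20.7
eef_pos: [0.6125, 0.0283, 0.1048]
eef_rot: [-3.141, -0.0, 1.571]
ft_force: [-0.9, -0.0, -2.4]
finger_gap: 0.0234
```

Call:
{"op": "arm_command", "data": {"increments": [[0,0.0006,0.0007,0,0,0,-1],[0,0.0006,0.0014,0,0,0,-1],[0,0.0006,0.0021,0,0,0,-1],[0,0.0006,0.0028,0,0,0,-1],[0,0.0006,0.0035,0,0,0,-1],[0,0.0006,0.0042,0,0,0,-1],[0,0.0006,0.0049,0,0,0,-1],[0,0.0006,0.0056,0,0,0,-1],[0,0.0006,0.0063,0,0,0,-1],[0,0.0006,0.0063,0,0,0,-1]]}}

```text
time_s: 21.53
eef_pos: [0.6131, 0.0283, 0.0985]
eef_rot: [-3.141, -0.0, 1.571]
ft_force: [0.0, 0.1, -1.7]
finger_gap: 0.0229
```

Into the bar, no force. Continue down (14.2 mm left).

Call:
{"op": "arm_command", "data": {"increments": [[0,0,0.001,0,0,0,-1],[0,0,0.002,0,0,0,-1],[0,0,0.003,0,0,0,-1],[0,0,0.004,0,0,0,-1],[0,0,0.005,0,0,0,-1],[0,0,0.006,0,0,0,-1],[0,0,0.007,0,0,0,-1],[0,0,0.008,0,0,0,-1],[0,0,0.009,0,0,0,-1],[0,0,0.009,0,0,0,-1]]}}

```text
time_s: 22.37
eef_pos: [0.6131, 0.0283, 0.0895]
eef_rot: [-3.141, -0.0, 1.571]
ft_force: [-0.6, -0.1, -2.5]
finger_gap: 0.0233
```

Call:
{"op": "arm_command", "data": {"increments": [[0,0,0.0007,0,0,0,-1],[0,0,0.0014,0,0,0,-1],[0,0,0.0021,0,0,0,-1],[0,0,0.0028,0,0,0,-1],[0,0,0.0035,0,0,0,-1],[0,0,0.004,0,0,0,-1],[0,0,0.0043,0,0,0,-1],[0,0,0.0043,0,0,0,-1]]}}

```text
time_s: 23.03
eef_pos: [0.6131, 0.0283, 0.0853]
eef_rot: [-3.142, -0.0, 1.571]
ft_force: [-0.7, -0.7, -2.4]
finger_gap: 0.0234
```

Call:
{"op": "arm_command", "data": {"increments": [[0,0,0.0003,0,0,0,-1],[0,0,0.0006,0,0,0,-1],[0,0,0.0009,0,0,0,-1],[0,0,0.0012,0,0,0,-1],[0,0,0.0012,0,0,0,-1]]}}

```text
time_s: 23.45
eef_pos: [0.6132, 0.0283, 0.0844]
eef_rot: [3.141, -0.0, 1.571]
ft_force: [-0.2, -0.5, -0.2]
finger_gap: 0.0235
```

Call:
{"op": "arm_command", "data": {"increments": [[0,0,0.0003,0,0,0,-1],[0,0,0.0006,0,0,0,-1],[0,0,0.0006,0,0,0,-1]]}}

```text
time_s: 23.7
eef_pos: [0.6133, 0.0283, 0.0843]
eef_rot: [3.141, 0.0, 1.571]
ft_force: [-3.5, 0.1, 4.3]
finger_gap: 0.0233
```

Call:
{"op": "arm_command", "data": {"increments": [[0,0,0,0,0,0,0.3],[0,0,0,0,0,0,0.3],[0,0,0,0,0,0,0.3],[0,0,0,0,0,0,0.3],[0,0,-0.005,0,0,0,0.3],[0,0,-0.03,0,0,0,0.5],[0,0,-0.06,0,0,0,0.5],[0,0,-0.1,0,0,0,1],[0,0,-0.12,0,0,0,1],[0,0,-0.12,0,0,0,1]]}}

```text
time_s: 24.53
eef_pos: [0.6156, 0.0279, 0.2103]
eef_rot: [3.133, 0.001, 1.571]
ft_force: [0.2, 0.3, 0.6]
finger_gap: 0.0854
```

Call:
{"op": "arm_command", "data": {"increments": [[0,-0.03,0,0,0,0,1],[0,-0.06,0,0,0,0,1],[0,-0.06,0,0,0,0,1],[0,-0.06,0,0,0,0,1],[0,-0.06,0,0,0,0,1],[0,-0.06,0,0,0,0,1]]}}

```text
time_s: 25.03
eef_pos: [0.554, 0.0281, 0.2039]
eef_rot: [3.141, 0.0, 1.571]
ft_force: [1.0, -0.4, 0.4]
finger_gap: 0.0856
```

```bash
python3 -c "
from h import *
p=read_camera('wrist');q=read_camera('scene');r=read_camera('side');save(p,'w12')
np.savez('w12.npz',R=p['R'],t=p['t'],K=p['camera_matrix'],k1=p['k1'])
X=[.555,.045,.08]
a=proj(q,X);b=proj(r,X)
def cr(P,c,h=55,f=400/110):
    x,y=int(c[0])-h,int(c[1])-h;return cv2.resize(P['img'][y:y+2*h,x:x+2*h],None,fx=f,fy=f,interpolation=cv2.INTER_CUBIC)
cv2.imwrite('pics/c12.png',np.hstack([cr(q,a),cr(r,b)]));print(ctrl.sense()['eef_pos'])
save(q,'s12')
"
```

```text
[0.5537952  0.02816268 0.20364694]
```

View pics/c12.png

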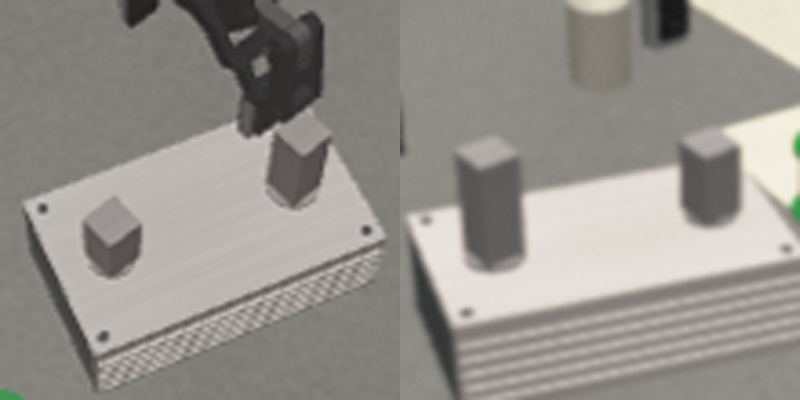

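View pics/w12.png

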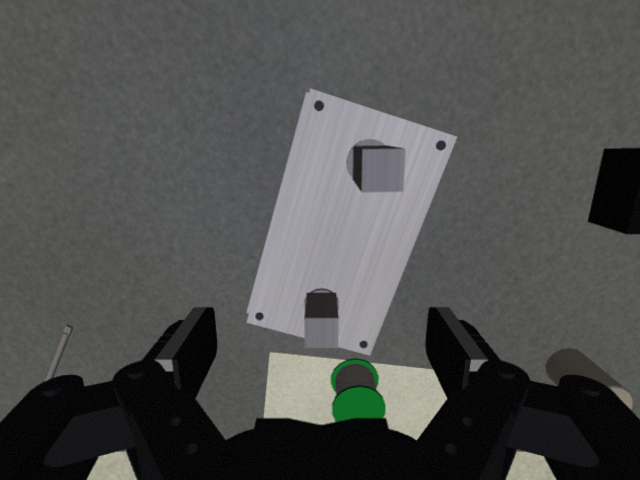

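```bash
python3 -c "
from h import *
p=dict(np.load('w12.npz'));p['camera_matrix']=p['K']
fit(p,.123,[(361,147),(404,147),(404,191),(362,191)],1,0,0)
fit(p,.105,[(306,318),(338,318),(338,347),(305,347)],1,0,0)
s=ctrl.sense();print(s['time_s'],s['eef_pos'],s['ft_force'],ctrl.sign_off())
"
```

```text
c [0.4982 0.0624] len [23.9 24.5 24.2 24.5] ang [89.9  4.  89.9  3.2]
c [0.6136 0.028 ] len [22.4 23.2 23.7 23.2] ang [89.9  0.7 89.9 87.5]
the job is handed in; nothing more can be done
25.1833 [0.5537952  0.02816268 0.20364694] [0.45818294 0.04612239 0.53327731] None
```

I put the drift fully home in the large hole and the bolt fully home in the small one, released both, and handed the job in at 25.2 s. Sign-off gives no verdict, so the results below are from my own checks.

- **Drift:** Looking down the large hole with the wrist camera put the bar's hole about 5.2 mm off-centre. I felt the nose in without contact force, drew the bar into line and pushed the drift down until its flange met the cover. The wrist readings stayed within a few newtons of idle, and the highest axis reading during the insertion was about 5 N.
- **Bolt:** I took the grey bolt from its holder and left the yellow look-alike alone. The two small holes were within about 0.8 mm of each other, and the bolt went in freely. The wrist read about 4 N as its flange seated.
- **Final check:** In the last pictures both parts stand upright on the cover. Their head centres measured within about 1 mm of the hole centres (drift 0.2 mm, bolt 1.0 mm), within the 3 mm allowed. The gripper is open and clear above the case.
- **Bystanders:** The gripper stayed well clear of the spool, flux bottle and screwdriver, and nothing in the pictures shows them moved. I did not re-measure their positions at the end.

No check failed. The fixed cameras and the wrist camera differed by 2–3 mm on the drift and bolt positions, and I used the wrist camera throughout.

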